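# Raise the height gauge's staff to its second stop and hold it

## Robot

A 6-joint arm with a two-finger parallel gripper is mounted at the origin on a cart in front of the work surface, level with it; the furniture and walls round the work are solid. World frame = base frame: x ahead of the robot, y to its left, z up, the work surface at z = 0. Lengths are in m, angles in rad, forces in N, time in s.
With the tool pointing down it reaches from about 0.275 to 0.85 m from the base axis. Payload 5.2 kg.
Tool frame: the origin (TCP) lies at the very end of the fingers, on their centre line; the grasp point (between the pads) lies 19 mm behind it; z points along the fingers, y is the line along which they close (so a half turn about z gives the same grasp; the last joint's range is limited). The gripper opens to 85 mm and grips with 20 to 120 N. Pads are 22 mm wide; open, the fingers measure 114 mm over their backs; the gripper's body (76 mm by 85 mm) begins 54 mm behind the grasp point. The pads swing forward as they close: fully open they stand 13 mm farther back than shut.
Start: joints at [1.113, 0.259, 1.535, -0, 1.348, -0.203], TCP at [0.139, 0.532, 0.207] pointing down, gripper open.
Joint ranges: [-3.14, 3.14], [-0.91, 2.08], [0.19, 2.58], [-1.22, 4.36], [0.22, 2.71], [-3.12, 3.12]. Speed limits (rad/s): [2.57, 2.57, 3.14, 3.14, 3.14, 3.14].

## Interface

Orientations are given as a unit quaternion [x, y, z, w].
In Python, from station import sensors, viewer, ticket gives the robot as it stands.
- The arm moves only by the tool send_rows, never from a script. Its argument "series" is a list of rows, each a list of 7 numbers: the shift along the tool's x, y, z in m, then the turn, a rotation vector about the tool's x, y, z in degrees, then the closure, from 0 (fully open) to 1 (shut). In form: [[tx, ty, tz, ax, ay, az, jaw], ...]. A call has 1 to 5 rows; each row shifts and turns the commanded pose from where the row before left it, along the tool's axes as they then stand; what a row does not reach is not made up. A row lasts 1/10 s, in which the tool goes at most 50 mm and 8.59 degrees, less where a joint would pass 70% of its speed; a pose out of reach is approached as far as the arm can. A call is refused whole if a number of a shift passes 0.05 or a number of a turn 8.59, either way. A call with a gripper value outside its range is refused whole. The fingers move at their own pace and stop on an object; "newtons" is the grip in N (left out, the last holds). Time passes only in rows, so rows that do not move let the fingers close. It gives the time, the measured TCP pose, the force, the opening and the grip force at its end, in the units of the state.
- sensors.observe(): the state, without advancing time (a new reading comes with each control period).
- viewer.camera(name): name is "side" or "top" or "wrist"; returns (picture, depth): 384x512x3 uint8, red, green, blue; 384x512 float32, m along the optical axis (not along the pixel's ray), 0 where there is no reading.
- viewer.camera_params(name): a dict with "fovy" (degrees; the focal length in pixels is half the picture's height over the tangent of half this angle, whatever the lens; pixels are square), "cx", "cy" (the principal point, pixels), "pose" (4x4, takes a point from camera to world coordinates). Camera axes: x right, y up, looking along -z (the intrinsics and any distortion apply to the point x, -y, -z); pixel columns grow to the right and rows downward; lengths in m; the calibration is good to about 2 mm. A picture is of the moment at which its call begins: read the wrist's pose just before it. camera_params takes no time and is no camera call; for the wrist camera it gives the pose at the moment of the call.
- ticket.hand_in(): hands the job in; it is judged then, once.
The state is a dict: "clock": time; "joints": joint angles; "qvel": joint speeds; "tau": joint torques, N m; "ee_pos": TCP position; "tcp_rot": TCP orientation; "wrist_force": force on the tool from outside, world axes, zero at the start; "moment": the same for the moment, N m; "width": finger opening in m; "finger_force": force on a finger pad.
Only numpy, scipy, OpenCV 4.12 (cv2) and the standard library are available. Lean on these libraries where they do the work, as an engineer would, in place of code of your own. Each camera call takes 0.05 s, during which the arm holds its last target. There are 200 camera calls.

## Task

Hold the height gauge's staff up so that a colleague can mark the dust hood: swing the latch lever well clear of the cover, fold the cover back past upright, then squeeze the release button in the side of the staff's head and, keeping it squeezed, pull the staff up past its first stop all the way to its second stop. Finish while still gripping the head there with the button pressed, as the staff sinks back if let go. Leave the other things on the saw table where they are.

Things in the scene. Friction and masses are not known exactly. Their poses are not given: they have to be found in the camera images.
- gauge_case: Height gauge: a plywood box with a steel top plate, 160 (x) x 150 (y) x 90 (z) mm, fixed to the saw table, it cannot shift. Origin on the table under the axis of its staff, which stands in the middle of its width; the box reaches from -85 to +75 mm along its x. Its x axis points away from the robot (front to back, turned up to 0.3 rad), y to the left, z up. All parts below are mounted on it and offsets are in its axes
- latch (a joint): swing of the steel latch lever on the front left of the box's top, rad. 0: lies to the right (-y), over the front edge of the cover, and blocks it. It swings in the horizontal plane towards the front (-x), and on to the left; clear of the cover from about 1.2, end 2.2. Stays where it is left, about 1 N at the peg
- latch_peg (a point): top end of the lever's upright round peg, 12 mm thick, of which 36 mm stand above the lever (lever top about 104 mm above the table, peg top 140 mm). 38 mm from the lever's pivot
- latch_pivot (a point): the lever's vertical pivot axis, 62 mm to the left (+y) and 54 mm in front (-x) of the staff axis
- cover (a joint): opening angle of the grey sheet cover over the staff's head, rad. 0: shut; 1.57: upright; end 1.9. Hinged along its back edge (axis along the box's y), the front comes up and goes back. A stiff hinge, it stays where it is left (about 2 N at the tab). The cover is 86 x 84 mm, its top 132 mm above the table when shut
- cover_tab (a point): grip point on the cover's steel thumb tab: middle of its thickness, 16 mm from its free end. The tab is a bar 22 mm wide (along the box's y) and 8 mm thick, and when shut juts level 41 mm out over the box's front face, 96 mm above the table, 20 mm to the right of the middle; with the cover upright it points straight up. It can be pinched by its sides, fingers closing along the box's y, and turns between the fingers
- cover_hinge (a point): middle of the cover's hinge line, 62 mm behind (+x) the staff axis, 92 mm above the table; the tab's grip point is 172 mm from the hinge line
- staff (a joint): rise of the telescoping staff, m. 0: down and locked. First stop at about 0.065: a catch that blocks the staff there if the button is out. Second stop at 0.130: end of travel. It moves only while the button is pressed; a return spring and its weight pull it down with 4 to 7 N, so when let go above the first stop it sinks back to about 0.077, below it all the way
- staff_head: the staff's black head, a block 30 (x) x 34 (y) x 30 (z) mm; origin at its centre, 109 mm above the table when down; its underside is then 4 mm over the box's top plate. Rises straight up with the staff; does not turn
- button (a joint): press of the spring release button in the head's left (+y) side, m. 0: out; 0.006: flush with the head. The lock frees the staff from 0.004. About 3 N to start, 8 N to press flush. Gripping the head across its left and right sides (along the box's y; 40 mm with the button out, 34 mm pressed) presses it; gripping front and back does not
- button_face (a point): centre of the round button's outer face, 17 mm across, stands 6 mm out of the left side at mid height of the head
- chisel_wide: Bystander, not to be disturbed: wide chisel with an orange handle, 32x262x29 mm, lying near the robot, in front of the gauge; origin under its middle
- carpenter_pencil: Bystander, not to be disturbed: flat red pencil, 13x169x8 mm, lying along the gauge's right (-y) side; origin under its middle
- folding_rule: Bystander, not to be disturbed: folded wooden rule, 14x166x14 mm, lying along the gauge's left (+y) side; origin under its middle
- tape_measure: Bystander, not to be disturbed: yellow tape measure, 34x96x63 mm, behind the gauge; origin under its middle
- offcut_block: Bystander, not to be disturbed: wood offcut, 62x95x42 mm, behind the gauge; origin under its middle
- block_plane: Bystander, not to be disturbed: iron block plane, 50x155x40 mm, on the right beyond the saw's fence; origin under its middle
- glue_bottle: Bystander, not to be disturbed: upright glue bottle, 59x59x198 mm, on the right beyond the saw's fence; origin under its middle

How it is judged:
On the way, in this order (a step that is already met when the one before it is completed fails the run):
1. the latch lever is swung clear while the cover is still shut (value of joint latch above 1.2 rad and value of joint cover below 0.15 rad), for 0.1 s.
2. the cover is folded back past upright (value of joint cover above 1.58 rad), for 0.2 s.
3. the release button is squeezed (value of joint button above 0.0042 m), for 0.1 s.
4. the staff is at its second stop, gripped with the button pressed (value of joint staff above 0.122 m and value of joint button above 0.0042 m and contact force between the fingers and staff_head above 3 N), for 0.3 s.
At the end, for the whole second after the job is handed in: The staff is held still within 8 mm of its second stop (0.130), the fingers gripping its head with more than 3 N and the button pressed at least 4.2 mm; the latch lever is at least 1.2 rad open and the cover at least 1.5 rad (all of step 4 and value of joint latch above 1.2 rad and value of joint cover above 1.5 rad and value of joint staff below 0.14 m and linear speed of staff_head below 0.02 m/s); the arm keeps its last pose, push and grip.
It fails at once if one of the other things is pushed more than 30 mm away (distance of any of chisel_wide, carpenter_pencil, folding_rule, tape_measure, offcut_block, block_plane, glue_bottle from where it was at the start of the episode above 0.03 m).
It also fails if it takes over 53 s, if anything falls off the work surface, if the arm or the gripper's body presses on something with over 40 N, if the wrist force passes 120 N, or if a joint passes its speed limit or range.

## Working session

There is one attempt and no reset: what is moved stays moved. The work goes in short steps, Python scripts to look and compute and a tool call to move; the robot and the scene stay as the last step left them, time stands still between calls to the robot, and variables do not carry over. Pictures are saved under pics/ and viewed, at most 10 in all, crops included, and the job is handed in when it is done.

Besides the shell and the picture viewer there is one more tool, called after ">>>" as name([rows], argument=value, ...), one row to a line, values as JSON. send_rows: Moves the arm, as the interface text tells. Its arguments: {"type":"object","properties":{"series":{"type":"array"},"newtons":{"type":"number"}},"required":["series"]}

```bash
ls; mkdir -p pics
cat > h.py <<'E'
import numpy as np, cv2
from station import sensors, viewer, ticket
def snap(n,f):
    P=viewer.camera_params(n); im,d=viewer.camera(n)
    np.savez(f'/tmp/{f}.npz',im=im,d=d,pose=np.array(P['pose']),k=[P['fovy'],P['cx'],P['cy']])
    cv2.imwrite(f'pics/{f}.png',im[:,:,::-1]); return P
def pt(f,u,v):
    z=np.load(f'/tmp/{f}.npz'); fy,cx,cy=z['k']; F=192/np.tan(np.radians(fy/2)); d=z['d'][int(v),int(u)]
    return (z['pose']@[(u-cx)/F*d,-(v-cy)/F*d,-d,1])[:3]
E
python3 - <<'E'
from h import *
for n in ('top','side'): P=snap(n,n+'0'); print(n,P)
s=sensors.observe();print(s)
a=cv2.imread('pics/top0.png');b=cv2.imread('pics/side0.png')
E
```

```text
pics
top {'fovy': 52.502258425558495, 'cx': 256.80979708928453, 'cy': 191.89530713136162, 'pose': array([[ 0.00835459,  0.99562958, -0.0930158 ,  0.47300768],
       [-0.99989303,  0.00943451,  0.01117633,  0.04714877],
       [ 0.01200504,  0.09291247,  0.9956019 ,  1.12213279],
       [ 0.        ,  0.        ,  0.        ,  1.        ]])}
side {'fovy': 43.97263538566824, 'cx': 255.55489494257807, 'cy': 183.9986989143041, 'pose': array([[ 0.99817549,  0.04921145, -0.03498465,  0.54366751],
       [-0.05694708,  0.57472362, -0.81636376, -0.91235631],
       [-0.02006794,  0.81686657,  0.57647748,  0.78847221],
       [ 0.        ,  0.        ,  0.        ,  1.        ]])}
{'clock': 0.1, 'joints': array([ 1.11318057e+00,  2.59286707e-01,  1.53596381e+00, -8.02775732e-06,
        1.34802360e+00, -2.02799754e-01]), 'qvel': array([ 0.00103092, -0.00235376, -0.00402942, -0.00131322,  0.00147091,
       -0.00017598]), 'tau': array([ 1.57832776e-03, -4.46963739e+01, -2.91248435e+01, -4.44946727e-04,
        6.19167913e-03,  4.40783495e-06]), 'ee_pos': array([0.13838372, 0.53177158, 0.20595289]), 'tcp_rot': array([ 1.27062656e-01,  9.91894336e-01, -7.96580077e-04, -2.68895940e-04]), 'wrist_force': array([-0.00836402,  0.38052526, -0.1584524 ]), 'moment': array([-0.00092153,  0.02387186,  0.00981528]), 'finger_force': 0.0, 'width': 0.08572866878665927}
```

View pics/top0.png

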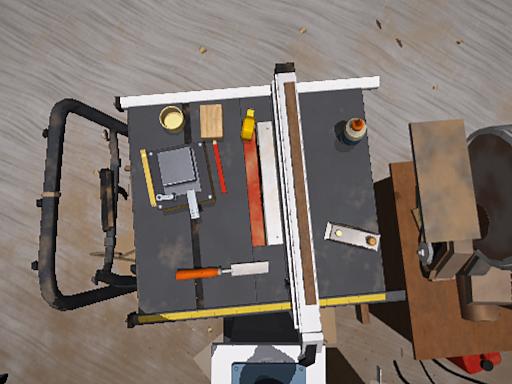

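View pics/side0.png

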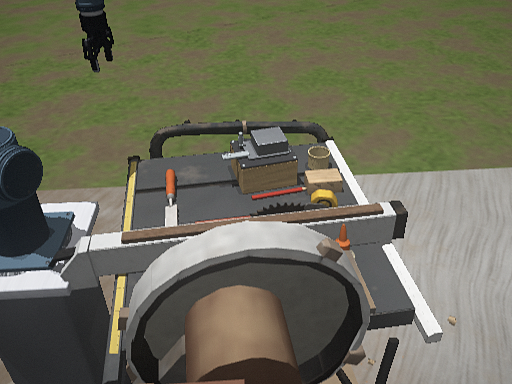

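The top picture shows the gauge at about (180,175), the latch peg at (163,197), the tab at (195,207), the pencil on its right and the chisel in front of it. I'll enlarge the gauge.

Run:
```python
from h import *
a=cv2.imread('pics/top0.png')[130:225,130:235]
cv2.imwrite('pics/c1.png',cv2.resize(a,None,fx=6,fy=6,interpolation=cv2.INTER_CUBIC))
for u,v in [(180,168),(163,197),(195,208),(193,200),(230,240),(200,272),(320,150),(150,180),(53,370),(30,375)]: print(u,v,pt('top0',u,v).round(3))
z=np.load('/tmp/top0.npz');d=z['d'];print(d[360:384:6,0:120:12].round(2))
```

```text
180 168 [0.625 0.233 0.132]
163 197 [0.552 0.28  0.107]
195 208 [0.525 0.197 0.1  ]
193 200 [0.546 0.203 0.099]
230 240 [ 0.439  0.11  -0.005]
200 272 [0.352 0.19  0.031]
320 150 [ 0.705 -0.151 -0.008]
150 180 [0.607 0.339 0.019]
53 370 [-0.214  0.999 -0.835]
30 375 [-0.234  1.102 -0.825]
[[1.88 1.86 1.87 1.87 1.87 1.87 1.87 1.87 1.88 1.87]
 [1.88 1.87 1.87 1.86 1.87 1.88 1.86 1.87 1.87 1.88]
 [1.86 1.87 1.86 1.85 1.86 1.86 1.88 1.87 1.87 1.88]
 [0.81 1.85 1.87 1.87 1.86 1.87 1.86 1.87 1.87 1.87]]
```

View pics/c1.png

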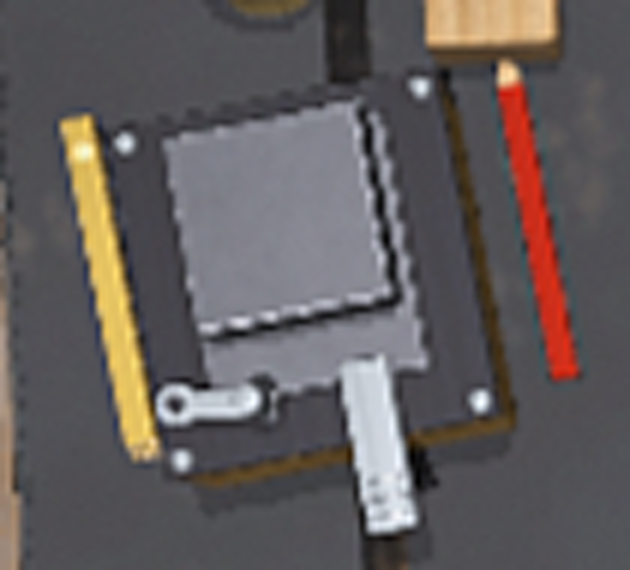

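```bash
cat >> h.py <<'E'
def ray(f,u,v,zz):
    z=np.load(f'/tmp/{f}.npz'); fy,cx,cy=z['k']; F=192/np.tan(np.radians(fy/2)); R=z['pose'][:3,:3];o=z['pose'][:3,3]
    r=R@[(u-cx)/F,-(v-cy)/F,-1]; return o+r*(zz-o[2])/r[2]
E
python3 - <<'E'
from h import *
g=lambda U,V,z: ray('top0',(U+.5)/6+129.5,(V+.5)/6+129.5,z)
B=[g(*p,.09) for p in [(125,143),(420,87),(480,400),(181,460)]]
print(np.round(B,4))
c=np.mean(B,0)
x=(B[0]+B[1]-B[2]-B[3]); y=(B[0]+B[3]-B[1]-B[2]);print(np.arctan2(x[1],x[0]),np.arctan2(-y[0],y[1]),np.linalg.norm(x)/2,np.linalg.norm(y)/2)
yaw=(np.arctan2(x[1],x[0])+np.arctan2(-y[0],y[1]))/2
R=np.array([[np.cos(yaw),-np.sin(yaw)],[np.sin(yaw),np.cos(yaw)]])
o=c[:2]-R@[-.005,0];print('yaw',yaw,'o',o)
for n,p in dict(pivot=(175,403,.104),peg=(250,398,.104),tabend=(390,530,.096),tabL=(367,530,.1),tabR=(415,527,.1),covNE=(355,100,.132),covSW=(200,330,.132),covNW=(165,140,.132),covSE=(395,295,.132)).items(): print(n,(R.T@(g(*p)[:2]-o)*1000).round(0), g(*p).round(3))
for n,p in dict(rule1=(78,118,.014),rule2=(145,455,.014),pen1=(508,62,.008),pen2=(565,378,.008)).items(): print(n,(R.T@(g(*p)[:2]-o)*1000).round(0))
# heights of objects along rows
print(sensors.observe()['clock'])
E
```

```text
[[0.6703 0.3214 0.09  ]
 [0.6971 0.1905 0.09  ]
 [0.5566 0.1609 0.09  ]
 [0.5289 0.292  0.09  ]]
0.20632377020062787 0.2054588276466119 0.14398192893186282 0.13384029895233363
yaw 0.2058912989236199 o [0.61810391 0.24225092]
pivot [-54.  62.] [0.553 0.292 0.104]
peg [-58.  30.] [0.555 0.26  0.104]
tabend [-126.  -18.] [0.499 0.198 0.096]
tabL [-124.   -9.] [0.499 0.208 0.1  ]
tabR [-127.  -30.] [0.5   0.187 0.1  ]
covNE [ 56. -42.] [0.682 0.212 0.132]
covSW [-29.  40.] [0.582 0.276 0.132]
covNW [55. 41.] [0.664 0.293 0.132]
covSE [-30. -44.] [0.598 0.193 0.132]
rule1 [102. 104.]
rule2 [-64. 100.]
pen1 [  90. -103.]
pen2 [ -66. -101.]
0.1
```

```bash
cat >> h.py <<'E'
from scipy.spatial.transform import Rotation as Ro, Slerp
YAW=.206;O=np.array([.618,.242,0]);RB=Ro.from_euler('z',YAW)
YT=RB.apply([0,1,0])
def target(): # tool down, tool y along box +y
    return Ro.from_matrix(np.c_[np.cross(YT,[0,0,-1]),YT,[0,0,-1]])
def rows(pts,N):
    """pts: TCP waypoints in box frame, N rows for each leg; tool-frame rows from the measured pose"""
    s=sensors.observe();p=s['ee_pos'];r=Ro.from_quat(s['tcp_rot']);T=target()
    out=[]; first=True
    for q,n in zip(pts,N):
        w=O+RB.apply(q)
        sl=Slerp([0,1],Ro.concatenate([r,T])); p0=p
        for i in range(1,n+1):
            pn=p0+(w-p0)*i/n; rn=sl(i/n)
            out.append(np.r_[r.inv().apply(pn-p),np.degrees((r.inv()*rn).as_rotvec())]); p,r=pn,rn
    np.set_printoptions(suppress=True); print(np.round(out,4).tolist())
def box():
    s=sensors.observe();print('t',s['clock'],'boxTCP',(RB.inv().apply(s['ee_pos']-O)*1000).round(1),'err',np.degrees((target().inv()*Ro.from_quat(s['tcp_rot'])).as_rotvec()).round(2),'w',round(s['width'],4),'F',s['wrist_force'].round(1),'ff',round(s['finger_force'],1),s['joints'].round(2))
E
python3 - <<'E'
from h import *
box(); rows([(-.054,.024,.22)],[12])
s=sensors.observe();P=np.array(viewer.camera_params('wrist')['pose']);R=Ro.from_quat(s['tcp_rot'])
print('cam in tool',R.inv().apply(P[:3,3]-s['ee_pos']).round(3), R.inv().apply(-P[:3,2]).round(2))
E
```

```text
t 0.1 boxTCP [-410.2  381.7  206. ] err [ 0.09  0.04 26.4 ] w 0.0857 F [-0.   0.4 -0.2] ff 0.0 [ 1.11  0.26  1.54 -0.    1.35 -0.2 ]
[[-0.0398, -0.0135, -0.0012, -0.0074, -0.0034, -2.2002], [-0.0393, -0.015, -0.0012, -0.0074, -0.0034, -2.2002], [-0.0387, -0.0165, -0.0012, -0.0074, -0.0034, -2.2002], [-0.038, -0.018, -0.0012, -0.0074, -0.0034, -2.2002], [-0.0373, -0.0194, -0.0012, -0.0074, -0.0034, -2.2002], [-0.0365, -0.0209, -0.0012, -0.0074, -0.0034, -2.2002], [-0.0357, -0.0222, -0.0012, -0.0074, -0.0034, -2.2002], [-0.0348, -0.0236, -0.0012, -0.0074, -0.0034, -2.2002], [-0.0339, -0.0249, -0.0012, -0.0074, -0.0034, -2.2002], [-0.0329, -0.0262, -0.0012, -0.0074, -0.0034, -2.2002], [-0.0319, -0.0274, -0.0012, -0.0074, -0.0034, -2.2002], [-0.0308, -0.0287, -0.0012, -0.0074, -0.0034, -2.2002]]
cam in tool [ 0.072 -0.    -0.167] [-0.28  0.    0.96]
```

>>> send_rows([
  [-0.04, -0.0135, -0.001, 0, 0, -2.2, 0],
  [-0.039, -0.015, -0.001, 0, 0, -2.2, 0],
  [-0.039, -0.0165, -0.001, 0, 0, -2.2, 0],
  [-0.038, -0.018, -0.001, 0, 0, -2.2, 0],
  [-0.037, -0.0195, -0.001, 0, 0, -2.2, 0],
])

```text
clock: 0.6
ee_pos: [0.3151, 0.4155, 0.2114]
tcp_rot: [0.03, 1.0, -0.0, -0.0]
wrist_force: [0.5, 0.4, 0.6]
width: 0.0856
finger_force: 0.0
```

>>> send_rows([
  [-0.0365, -0.021, -0.001, 0, 0, -2.2, 0],
  [-0.0355, -0.022, -0.001, 0, 0, -2.2, 0],
  [-0.035, -0.0235, -0.001, 0, 0, -2.2, 0],
  [-0.034, -0.025, -0.001, 0, 0, -2.2, 0],
  [-0.033, -0.026, -0.001, 0, 0, -2.2, 0],
])

```text
clock: 1.1
ee_pos: [0.4911, 0.3002, 0.2163]
tcp_rot: [-0.065, 0.998, -0.0, -0.0]
wrist_force: [1.0, 0.5, 0.4]
width: 0.0856
finger_force: 0.0
```

>>> send_rows([
  [-0.032, -0.0275, -0.001, 0, 0, -2.2, 0],
  [-0.031, -0.0285, -0.001, 0, 0, -2.2, 0],
  [0, 0, 0, 0, 0, 0, 0],
  [0, 0, 0, 0, 0, 0, 0],
])

```text
clock: 1.5
ee_pos: [0.5608, 0.2546, 0.2177]
tcp_rot: [-0.102, 0.995, 0.0, -0.001]
wrist_force: [0.4, 0.3, 0.2]
width: 0.0857
finger_force: 0.0
```

Run:
```python
from h import *
box(); snap('wrist','w1');
```

```text
t 1.5 boxTCP [-53.4  24.  217.7] err [-0.02  0.12  0.14] w 0.0857 F [0.4 0.3 0.2] ff 0.0 [ 0.25  0.37  1.35  0.    1.42 -1.53]
```

View pics/w1.png

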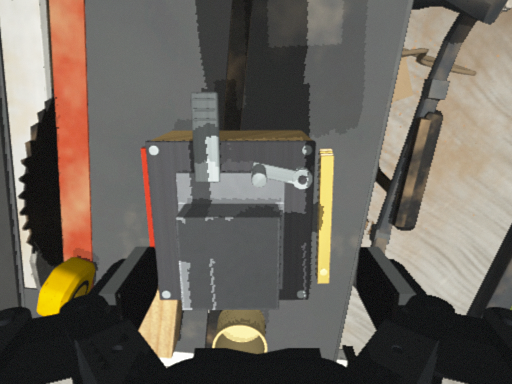

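The wrist view shows the peg top at (259,172), the pivot at (303,180), the tab end at (204,93) and bolts at (154,150), (307,150), (166,295) and (302,294). I'll check these against the model.

Run:
```python
from h import *
f=lambda p:(RB.inv().apply(p-O)*1000).round(1)
for n,u,v,z in [('peg',259,172,.14),('pegbase',259,184,.104),('piv',303,180,.104),('tabend',204,93,.098),('b',154,150,.09),('b',307,150,.09),('b',166,295,.09),('b',302,294,.09)]: print(n,f(ray('w1',u,v,z)),f(pt('w1',u,v)))
rows([(-.054,.024,.112)],[4])
```

```text
peg [-68.2  26.1 140. ] [-67.6  26.1 137.2]
pegbase [-49.3  26.3 104. ] [-58.7  26.  138.9]
piv [-52.7  64.  104. ] [-53.7  63.4 107.9]
tabend [-124.6  -18.2   98. ] [-124.6  -17.9  100.4]
b [-76.8 -65.5  90. ] [-125.    24.2  384.5]
b [-76.2  68.5  90. ] [-76.2  68.5  90.1]
b [ 68.4 -66.4  90. ] [ 67.8 -66.1  91. ]
b [68. 69. 90.] [67.4 68.8 90.8]
[[-0.0001, -0.0003, 0.0265, 0.0063, -0.0285, -0.0142], [-0.0001, -0.0003, 0.0265, 0.0063, -0.0285, -0.0142], [-0.0, -0.0002, 0.0265, 0.0063, -0.0285, -0.0142], [-0.0, -0.0002, 0.0265, 0.0063, -0.0285, -0.0142]]
```

```bash
sed -i 's/O=np.array(\[.618,.242,0\])/O=np.array([.618,.243,0])/' h.py
python3 - <<'E'
from h import *
rows([(-.0625,.025,.112)],[4])
# arc rows in tool axes (tool x=-box x, tool y=box y)
ph=np.linspace(.23,1.75,11); P=np.c_[np.sin(ph),-np.cos(ph)]*.038; print((np.diff(P,axis=0)*1000).round(1).tolist())
E
```

```text
[[0.002, 0.0002, 0.0265, 0.0063, -0.0285, -0.0142], [0.002, 0.0002, 0.0265, 0.0063, -0.0285, -0.0142], [0.002, 0.0002, 0.0265, 0.0063, -0.0285, -0.0142], [0.002, 0.0002, 0.0265, 0.0063, -0.0285, -0.0142]]
[[5.5, 1.7], [5.2, 2.6], [4.7, 3.3], [4.2, 4.0], [3.5, 4.6], [2.8, 5.1], [2.0, 5.4], [1.2, 5.7], [0.3, 5.8], [-0.6, 5.7]]
```

>>> send_rows([
  [0.004, 0, 0.0265, 0, 0, 0, 0],
  [0.004, 0.0005, 0.0265, 0, 0, 0, 0],
  [0, 0, 0.0265, 0, 0, 0, 0],
  [0, 0, 0.0265, 0, 0, 0, 0],
  [0, 0, 0, 0, 0, 0, 0],
])

```text
clock: 2.05
ee_pos: [0.5484, 0.2548, 0.1091]
tcp_rot: [-0.104, 0.995, -0.0, -0.004]
wrist_force: [-0.7, 0.2, -1.0]
width: 0.0852
finger_force: 0.0
```

>>> send_rows([
  [0, 0, 0, 0, 0, 0, 1],
  [0, 0, 0, 0, 0, 0, 1],
  [0, 0, 0, 0, 0, 0, 1],
  [0, 0, 0, 0, 0, 0, 1],
  [0, 0, 0, 0, 0, 0, 1],
], newtons=25)

```text
clock: 2.55
ee_pos: [0.5531, 0.2543, 0.1135]
tcp_rot: [-0.103, 0.995, 0.0, 0.001]
wrist_force: [0.0, -0.3, -0.7]
width: 0.0121
finger_force: 0.0
```

```bash
python3 -c "
from h import *
box()"
```

```text
t 2.55 boxTCP [-61.2  24.4 113.5] err [-0.   -0.08  0.01] w 0.0121 F [ 0.  -0.3 -0.7] ff 0.0 [ 0.25  0.43  1.52  0.    1.19 -1.53]
```

>>> send_rows([
  [0, 0, 0, 0, 0, 0, 1],
  [0.0055, 0.0017, 0, 0, 0, 0, 1],
  [0.0052, 0.0026, 0, 0, 0, 0, 1],
  [0.0047, 0.0033, 0, 0, 0, 0, 1],
  [0.0042, 0.004, 0, 0, 0, 0, 1],
])

```text
clock: 3.05
ee_pos: [0.5297, 0.2601, 0.1131]
tcp_rot: [-0.103, 0.995, -0.001, -0.001]
wrist_force: [-5.8, -7.5, 9.9]
width: 0.0083
finger_force: 27.0
```

>>> send_rows([
  [0.0035, 0.0046, 0, 0, 0, 0, 1],
  [0.0028, 0.0051, 0, 0, 0, 0, 1],
  [0.002, 0.0054, 0, 0, 0, 0, 1],
  [0.0012, 0.0057, 0, 0, 0, 0, 1],
  [0.0003, 0.0058, 0, 0, 0, 0, 1],
])

```text
clock: 3.55
ee_pos: [0.5109, 0.2833, 0.1127]
tcp_rot: [-0.103, 0.995, -0.002, -0.005]
wrist_force: [-0.5, 0.7, 1.7]
width: 0.0084
finger_force: 28.8
```

>>> send_rows([
  [-0.0006, 0.0057, 0, 0, 0, 0, 1],
  [0, 0, 0, 0, 0, 0, 1],
  [0, 0, 0, 0, 0, 0, 1],
])

```text
clock: 3.85
ee_pos: [0.5122, 0.2924, 0.1127]
tcp_rot: [-0.103, 0.995, 0.001, -0.002]
wrist_force: [-6.1, 1.9, 6.6]
width: 0.0082
finger_force: 30.4
```

```bash
python3 -c "
from h import *
box()"
```

```text
t 3.85 boxTCP [-93.4  70.  112.7] err [-0.1   0.27 -0.05] w 0.0082 F [-6.1  1.9  6.6] ff 30.4 [ 0.33  0.41  1.56  0.    1.18 -1.45]
```

>>> send_rows([
  [0, 0, 0, 0, 0, 0, 0],
  [0, 0, 0, 0, 0, 0, 0],
  [0, 0, 0, 0, 0, 0, 0],
  [0, 0, -0.02, 0, 0, 0, 0],
  [0, 0, -0.05, 0, 0, 0, 0],
])

```text
clock: 4.35
ee_pos: [0.5123, 0.29, 0.1783]
tcp_rot: [-0.103, 0.995, -0.001, -0.005]
wrist_force: [1.2, 0.9, -0.4]
width: 0.0792
finger_force: 0.0
```

Run:
```python
from h import *
box();snap('wrist','w2')
```

```text
t 4.35 boxTCP [-93.8  67.6 178.3] err [0.08 0.64 0.03] w 0.0792 F [ 1.2  0.9 -0.4] ff 0.0 [ 0.33  0.35  1.47 -0.    1.33 -1.45]
```

View pics/w2.png

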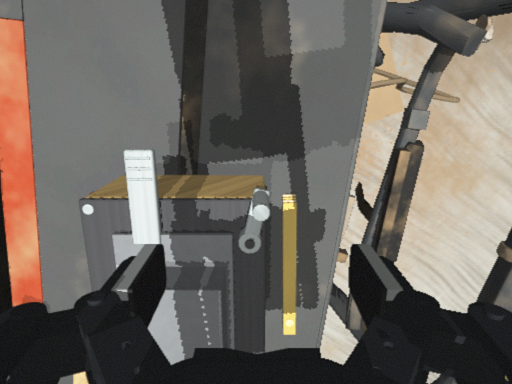

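The lever now points to the front, past 1.2 rad: pivot (250,242), peg (261,210). Next is the tab, whose free end spans (124..156,150).

Run:
```python
from h import *
f=lambda p:(RB.inv().apply(p-O)*1000).round(1)
for n,u,v,z in [('tabL',125,156,.1),('tabR',155,156,.1),('peg',261,205,.14),('piv',250,242,.104)]: print(n,f(ray('w2',u,v,z)),f(pt('w2',u,v)))
rows([(-.110,-.02,.178),(-.110,-.02,.078)],[3,3])
th=np.linspace(0,1.74,16);P=np.c_[-np.cos(th),np.sin(th)]*.172
d=np.diff(P,axis=0)*1000; print(np.c_[-d[:,0],-d[:,1]].round(1).tolist())
```

```text
tabL [-121.4  -28.8  100. ] [-121.3  -29.    99.5]
tabR [-121.3   -6.8  100. ] [-103.8  -37.5   -0.9]
peg [-96.5  70.5 140. ] [-96.2  70.5 139. ]
piv [-54.6  62.5 104. ] [-55.5  62.5 106.2]
[[0.0074, -0.0295, 0.0041, 0.0163, 0.1475, -0.0032], [0.0074, -0.0295, 0.0042, 0.0163, 0.1475, -0.0032], [0.0074, -0.0295, 0.0042, 0.0163, 0.1475, -0.0032], [-0.0, 0.0, 0.0333, -0.0, -0.0, 0.0], [0.0, -0.0, 0.0333, -0.0, -0.0, 0.0], [-0.0, 0.0, 0.0333, -0.0, -0.0, 0.0]]
[[-1.2, -19.9], [-3.5, -19.6], [-5.7, -19.1], [-7.9, -18.3], [-9.9, -17.3], [-11.9, -16.0], [-13.7, -14.5], [-15.2, -12.9], [-16.6, -11.0], [-17.8, -9.0], [-18.7, -6.9], [-19.4, -4.7], [-19.8, -2.4], [-19.9, -0.1], [-19.8, 2.2]]
```

>>> send_rows([
  [0.0055, -0.0285, 0.003, 0, 0, 0, 0],
  [0.0055, -0.029, 0.003, 0, 0, 0, 0],
  [0.0055, -0.029, 0.0035, 0, 0, 0, 0],
  [0, 0, 0, 0, 0, 0, 0],
  [0, 0, 0, 0, 0, 0, 0],
])

```text
clock: 4.9
ee_pos: [0.5173, 0.2029, 0.1732]
tcp_rot: [-0.102, 0.995, 0.0, 0.0]
wrist_force: [-0.6, 0.2, -0.6]
width: 0.0855
finger_force: 0.0
```

Run:
```python
from h import *
box();rows([(-.110,-.018,.078)],[3])
```

```text
t 4.9 boxTCP [-106.7  -18.7  173.2] err [-0.02 -0.01  0.11] w 0.0855 F [-0.6  0.2 -0.6] ff 0.0 [ 0.17  0.29  1.57  0.    1.28 -1.6 ]
[[0.0011, 0.0002, 0.0317, 0.0082, 0.0043, -0.038], [0.0011, 0.0002, 0.0317, 0.0082, 0.0043, -0.038], [0.0011, 0.0002, 0.0317, 0.0082, 0.0043, -0.038]]
```

>>> send_rows([
  [0.0015, 0, 0.032, 0, 0, 0, 0],
  [0.001, 0, 0.032, 0, 0, 0, 0],
  [0.001, 0.0005, 0.031, 0, 0, 0, 0],
  [0, 0, 0, 0, 0, 0, 0.3],
  [0, 0, 0, 0, 0, 0, 1],
], newtons=35)

```text
clock: 5.4
ee_pos: [0.5136, 0.2039, 0.0784]
tcp_rot: [-0.103, 0.995, 0.0, -0.0]
wrist_force: [1.2, -0.2, 1.2]
width: 0.059
finger_force: 0.0
```

>>> send_rows([
  [0, 0, 0, 0, 0, 0, 1],
  [0, 0, 0, 0, 0, 0, 1],
  [0, 0, 0, 0, 0, 0, 1],
  [0, 0, 0, 0, 0, 0, 1],
  [0, 0, 0, 0, 0, 0, 1],
])

```text
clock: 5.9
ee_pos: [0.5138, 0.2031, 0.0787]
tcp_rot: [-0.103, 0.995, 0.0, 0.0]
wrist_force: [0.4, -0.1, 0.0]
width: -0.0
finger_force: 0.0
```

```bash
python3 -c "
from h import *
box()"
```

```text
t 5.9 boxTCP [-110.1  -17.8   78.7] err [-0.   -0.04  0.01] w -0.0 F [ 0.4 -0.1  0. ] ff 0.0 [ 0.17  0.38  1.7   0.    1.06 -1.6 ]
```

Run:
```python
from h import *
snap('wrist','w3');snap('side','s3')
a=cv2.imread('pics/w3.png');b=cv2.resize(cv2.imread('pics/s3.png')[110:210,200:340],None,fx=2.8,fy=2.8,interpolation=cv2.INTER_CUBIC)
c=np.zeros((384,800,3),np.uint8);c[:,:400]=a[:,56:456];c[:b.shape[0],400:400+b.shape[1]]=b[:, :400];cv2.imwrite('pics/m3.png',c)
```

```text
(no output)
```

View pics/m3.png

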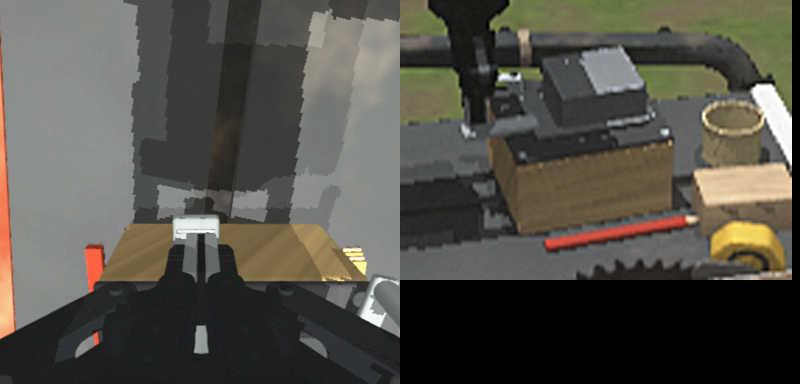

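Run:
```python
from h import *
f=lambda p:(RB.inv().apply(p-O)*1000).round(0)
for u,v in [(240,222),(252,232),(265,232),(240,250),(280,250),(232,270),(285,270),(258,260),(258,340),(258,300),(200,240)]: print('w',u,v,f(pt('w3',u,v)))
for U,V in [(505,108),(480,120),(520,125),(500,127),(470,130),(475,80),(515,78),(495,95)]:
  u,v=200+(U-400)/2.8,110+V/2.8; print('s',U,V,f(pt('s3',u,v)),np.load('/tmp/s3.npz')['im'][int(v),int(u)])
```

```text
w 240 222 [-124.  -25.   99.]
w 252 232 [-120.  -20.  102.]
w 265 232 [-119.  -14.  100.]
w 240 250 [-121.  -24.  123.]
w 280 250 [-118.   -8.  115.]
w 232 270 [-118.  -27.  132.]
w 285 270 [-117.   -7.  130.]
w 258 260 [-122.  -17.  131.]
w 258 340 [-58. -17.  99.]
w 258 300 [-111.  -17.  141.]
w 200 240 [-85. -56.  34.]
s 505 108 [-70.  25.  92.] [67 69 71]
s 480 120 [-106.  -28.  115.] [24 25 24]
s 520 125 [-67. -29. 103.] [106 111 111]
s 500 127 [-87. -27. 103.] [105 109 113]
s 470 130 [-116.  -28.  105.] [64 67 68]
s 475 80 [-118.  -77.  188.] [21 22 19]
s 515 78 [-52.  54. 108.] [166 173 176]
s 495 95 [-73.  56.  90.] [49 49 50]
```

```bash
python3 - <<'E'
from h import *
f=lambda p:(RB.inv().apply(p-O)*1000).round(0).astype(int).tolist()
im=np.load('/tmp/w3.npz')['im']
for u in (236,246,252,262,272,290):
  print(u,[(v,f(pt('w3',u,v)),int(im[v,u].mean())) for v in range(230,275,4)])
E
python3 - <<'E'
import cv2
a=cv2.imread('pics/w3.png')[200:384,170:350]
cv2.imwrite('pics/w3c.png',cv2.resize(a,None,fx=3.2,fy=3.2,interpolation=cv2.INTER_CUBIC))
E
```

```text
236 [(230, [-121, -27, 101], 227), (234, [-118, -27, 99], 230), (238, [-117, -27, 100], 131), (242, [-114, -27, 99], 113), (246, [-118, -27, 112], 31), (250, [-118, -26, 115], 28), (254, [-118, -26, 119], 33), (258, [-118, -26, 122], 30), (262, [-118, -26, 126], 29), (266, [-118, -26, 129], 28), (270, [-118, -25, 133], 32), (274, [-125, -24, 147], 31)]
246 [(230, [-120, -23, 100], 231), (234, [-122, -22, 107], 124), (238, [-122, -22, 112], 129), (242, [-122, -22, 117], 129), (246, [-122, -22, 120], 122), (250, [-121, -22, 123], 104), (254, [-122, -22, 126], 100), (258, [-122, -22, 130], 101), (262, [-122, -22, 134], 100), (266, [-121, -22, 135], 100), (270, [-122, -21, 139], 100), (274, [-121, -21, 140], 79)]
252 [(230, [-121, -20, 101], 232), (234, [-122, -20, 107], 126), (238, [-122, -20, 112], 127), (242, [-122, -20, 115], 111), (246, [-122, -20, 119], 101), (250, [-121, -20, 122], 100), (254, [-122, -19, 127], 90), (258, [-122, -19, 130], 89), (262, [-122, -19, 133], 88), (266, [-122, -19, 136], 79), (270, [-122, -19, 139], 76), (274, [-121, -19, 140], 88)]
262 [(230, [-121, -15,
[... 317 characters left out ...]
21, -16, 140], 104)]
272 [(230, [-120, -11, 99], 225), (234, [-118, -10, 99], 201), (238, [-116, -10, 99], 127), (242, [-122, -11, 116], 128), (246, [-122, -11, 120], 128), (250, [-122, -12, 123], 103), (254, [-122, -12, 127], 100), (258, [-122, -12, 130], 102), (262, [-121, -12, 132], 99), (266, [-122, -12, 137], 100), (270, [-123, -12, 140], 101), (274, [-123, -13, 144], 25)]
290 [(230, [-85, 7, 16], 97), (234, [-85, 6, 23], 96), (238, [-84, 5, 29], 96), (242, [-84, 5, 35], 98), (246, [-85, 4, 42], 97), (250, [-85, 4, 48], 89), (254, [-85, 3, 54], 79), (258, [-118, -4, 123], 47), (262, [-118, -5, 125], 29), (266, [-117, -5, 128], 30), (270, [-118, -5, 132], 32), (274, [-123, -6, 143], 29)]
```

View pics/w3c.png

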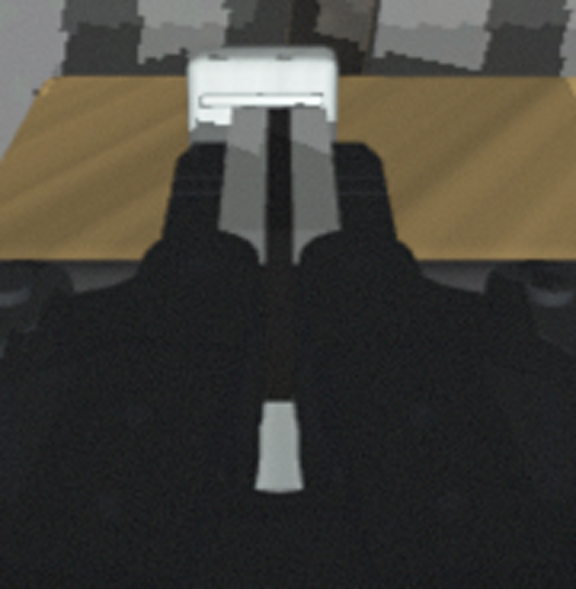

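The fingers shut just above the tab at z about 103 mm, so the real fingertips sit about 24 mm behind the reported TCP. The peg fits this too, as only its top was gripped. I'll allow for that: open, go down 24 mm and close.

>>> send_rows([
  [0, 0, 0, 0, 0, 0, 0],
  [0, 0, 0, 0, 0, 0, 0],
  [0, 0, 0, 0, 0, 0, 0],
  [0, 0, 0, 0, 0, 0, 0],
  [0, 0, 0.006, 0, 0, 0, 0],
])

```text
clock: 6.5
ee_pos: [0.5143, 0.2032, 0.0727]
tcp_rot: [-0.103, 0.995, 0.0, 0.001]
wrist_force: [0.5, -0.8, -0.1]
width: 0.072
finger_force: 0.0
```

>>> send_rows([
  [0, 0, 0.009, 0, 0, 0, 0],
  [0, 0, 0.009, 0, 0, 0, 0],
  [0, 0, 0, 0, 0, 0, 1],
  [0, 0, 0, 0, 0, 0, 1],
  [0, 0, 0, 0, 0, 0, 1],
])

```text
clock: 7.0
ee_pos: [0.5137, 0.2031, 0.0543]
tcp_rot: [-0.103, 0.995, 0.0, 0.0]
wrist_force: [-0.6, -0.9, 0.2]
width: 0.044
finger_force: 0.0
```

>>> send_rows([
  [0, 0, 0, 0, 0, 0, 1],
  [0, 0, 0, 0, 0, 0, 1],
  [0, 0, 0, 0, 0, 0, 1],
])

```text
clock: 7.3
ee_pos: [0.5143, 0.2009, 0.0548]
tcp_rot: [-0.103, 0.995, -0.002, 0.0]
wrist_force: [0.6, -9.2, 2.7]
width: 0.0211
finger_force: 37.8
```

Run:
```python
from h import *
th=np.linspace(0.02,1.79,21);P=np.c_[-np.cos(th),np.sin(th)]*.172
d=np.diff(P,axis=0)*1000; print(np.c_[-d[:,0],-d[:,1]].round(1).tolist())
```

```text
[[-1.0, -15.2], [-2.3, -15.0], [-3.6, -14.8], [-4.9, -14.4], [-6.2, -13.9], [-7.4, -13.3], [-8.5, -12.6], [-9.6, -11.8], [-10.6, -10.9], [-11.5, -9.9], [-12.4, -8.9], [-13.1, -7.7], [-13.7, -6.5], [-14.3, -5.3], [-14.7, -4.0], [-15.0, -2.7], [-15.2, -1.4], [-15.2, -0.0], [-15.2, 1.3], [-15.0, 2.6]]
```

>>> send_rows([
  [-0.001, -0.0015, -0.0152, 0, 0, 0, 1],
  [-0.0023, 0, -0.015, 0, 0, 0, 1],
  [-0.0036, 0, -0.0148, 0, 0, 0, 1],
  [-0.0049, 0, -0.0144, 0, 0, 0, 1],
  [-0.0062, 0, -0.0139, 0, 0, 0, 1],
])

```text
clock: 7.8
ee_pos: [0.5318, 0.2044, 0.1277]
tcp_rot: [-0.103, 0.995, -0.001, -0.0]
wrist_force: [4.2, -2.1, -6.8]
width: 0.0211
finger_force: 36.9
```

>>> send_rows([
  [-0.0074, 0, -0.0133, 0, 0, 0, 1],
  [-0.0085, 0, -0.0126, 0, 0, 0, 1],
  [-0.0096, 0, -0.0118, 0, 0, 0, 1],
  [-0.0106, 0, -0.0109, 0, 0, 0, 1],
  [-0.0115, 0, -0.0099, 0, 0, 0, 1],
])

```text
clock: 8.3
ee_pos: [0.5772, 0.2138, 0.1854]
tcp_rot: [-0.103, 0.995, -0.001, -0.002]
wrist_force: [2.0, -2.0, -5.8]
width: 0.0211
finger_force: 37.8
```

>>> send_rows([
  [-0.0124, 0, -0.0089, 0, 0, 0, 1],
  [-0.0131, 0, -0.0077, 0, 0, 0, 1],
  [-0.0137, 0, -0.0065, 0, 0, 0, 1],
  [-0.0143, 0, -0.0053, 0, 0, 0, 1],
  [-0.0147, 0, -0.004, 0, 0, 0, 1],
])

```text
clock: 8.8
ee_pos: [0.6439, 0.2277, 0.2182]
tcp_rot: [-0.103, 0.995, -0.001, -0.002]
wrist_force: [-1.8, -3.4, -2.2]
width: 0.021
finger_force: 39.2
```

>>> send_rows([
  [-0.015, 0, -0.0027, 0, 0, 0, 1],
  [-0.0152, 0, -0.0014, 0, 0, 0, 1],
  [-0.0152, 0, 0, 0, 0, 0, 1],
  [-0.0152, 0, 0.0013, 0, 0, 0, 1],
  [-0.015, 0, 0.0026, 0, 0, 0, 1],
])

```text
clock: 9.3
ee_pos: [0.7188, 0.2432, 0.2193]
tcp_rot: [-0.102, 0.995, -0.001, -0.001]
wrist_force: [-1.9, -2.9, 2.3]
width: 0.0206
finger_force: 40.6
```

>>> send_rows([
  [0, 0, 0, 0, 0, 0, 1],
  [0, 0, 0, 0, 0, 0, 1],
  [0, 0, 0, 0, 0, 0, 1],
])

```text
clock: 9.6
ee_pos: [0.7192, 0.2434, 0.2192]
tcp_rot: [-0.102, 0.995, -0.001, 0.0]
wrist_force: [2.0, -4.8, 2.0]
width: 0.0214
finger_force: 40.5
```

```bash
python3 -c "
from h import *
box()"
```

```text
t 9.6 boxTCP [ 99.1 -20.3 219.2] err [ 0.08 -0.05  0.04] w 0.0214 F [ 2.  -4.8  2. ] ff 40.5 [ 0.18  0.65  0.89 -0.    1.6  -1.6 ]
```

>>> send_rows([
  [0, 0, 0, 0, 0, 0, 0],
  [0, 0, 0, 0, 0, 0, 0],
  [0, 0, 0, 0, 0, 0, 0],
  [0, 0, 0, 0, 0, 0, 0],
  [0, 0, -0.02, 0, 0, 0, 0],
])

```text
clock: 10.1
ee_pos: [0.7171, 0.2445, 0.235]
tcp_rot: [-0.103, 0.995, -0.0, -0.003]
wrist_force: [0.1, 0.6, -0.2]
width: 0.0853
finger_force: 0.0
```

>>> send_rows([
  [0, 0, -0.03, 0, 0, 0, 0],
  [0, 0, -0.03, 0, 0, 0, 0],
  [0.03, 0.006, 0, 0, 0, 0, 0],
  [0.035, 0.007, 0, 0, 0, 0, 0],
  [0.034, 0.007, 0, 0, 0, 0, 0],
])

```text
clock: 10.6
ee_pos: [0.6167, 0.2439, 0.2983]
tcp_rot: [-0.103, 0.995, 0.0, 0.0]
wrist_force: [0.5, 0.6, 0.1]
width: 0.0853
finger_force: 0.0
```

Run:
```python
from h import *
box();snap('wrist','w4')
```

```text
t 10.6 boxTCP [ -1.    1.1 298.3] err [-0.02 -0.01 -0.  ] w 0.0853 F [0.5 0.6 0.1] ff 0.0 [ 0.21  0.43  1.06  0.    1.64 -1.57]
```

View pics/w4.png

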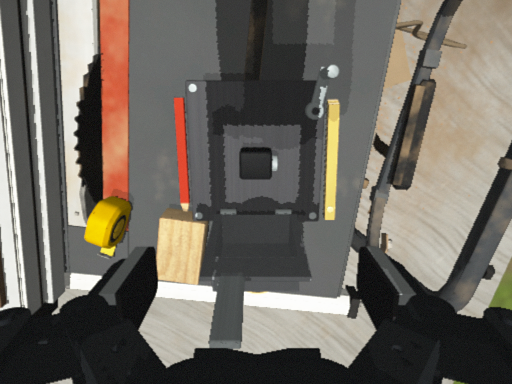

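The cover is folded back. The head is centred at about (256,163), with the button on its left side at (275,163).

Run:
```python
from h import *
f=lambda p:(RB.inv().apply(p-O)*1000).round(1)
for u,v,z in [(240,163,.124),(271,163,.124),(256,148,.124),(256,177,.124),(276,163,.109)]: print(f(ray('w4',u,v,z)),f(pt('w4',u,v)))
rows([(0.0,.001,.070)],[7])
```

```text
[ -2.5 -15.6 124. ] [ -2.3 -15.6 123.1]
[ -2.5  16.2 124. ] [ -2.   16.3 121.9]
[-18.    0.9 124. ] [-14.6   0.9 103.1]
[ 12.3   0.8 124. ] [ 12.8   0.8 122. ]
[  0.6  22.3 109. ] [ -0.8  21.8 116.1]
[[-0.0013, -0.0003, 0.0326, 0.0088, -0.0514, 0.0173], [-0.0012, -0.0003, 0.0326, 0.0088, -0.0514, 0.0173], [-0.0012, -0.0003, 0.0326, 0.0088, -0.0514, 0.0173], [-0.0012, -0.0003, 0.0326, 0.0088, -0.0514, 0.0173], [-0.0012, -0.0003, 0.0326, 0.0088, -0.0514, 0.0173], [-0.0011, -0.0003, 0.0326, 0.0088, -0.0514, 0.0173], [-0.0011, -0.0003, 0.0326, 0.0088, -0.0514, 0.0173]]
```

>>> send_rows([
  [0.0005, -0.0005, 0.036, 0, 0, 0, 0],
  [0, 0, 0.036, 0, 0, 0, 0],
  [0, 0, 0.036, 0, 0, 0, 0],
  [0, 0, 0.036, 0, 0, 0, 0],
  [0, 0, 0.036, 0, 0, 0, 0],
])

```text
clock: 11.15
ee_pos: [0.6174, 0.2435, 0.1175]
tcp_rot: [-0.103, 0.995, 0.0, 0.0]
wrist_force: [0.8, 0.4, 0.4]
width: 0.0853
finger_force: 0.0
```

>>> send_rows([
  [0, 0, 0.016, 0, 0, 0, 0],
  [0, 0, 0.016, 0, 0, 0, 0],
  [0, 0, 0.012, 0, 0, 0, 0],
  [0, 0, 0.003, 0, 0, 0, 0],
  [0, 0, 0, 0, 0, 0, 0],
])

```text
clock: 11.65
ee_pos: [0.6175, 0.2432, 0.0715]
tcp_rot: [-0.103, 0.995, 0.0, -0.0]
wrist_force: [-0.1, 0.2, 0.3]
width: 0.0855
finger_force: 0.0
```

```bash
python3 -c "
from h import *
box()"
```

```text
t 11.65 boxTCP [-0.5  0.3 71.5] err [-0.    0.02 -0.  ] w 0.0855 F [-0.1  0.2  0.3] ff 0.0 [ 0.21  0.57  1.41  0.    1.17 -1.57]
```

>>> send_rows([
  [0, 0, 0, 0, 0, 0, 1],
  [0, 0, 0, 0, 0, 0, 1],
  [0, 0, 0, 0, 0, 0, 1],
  [0, 0, 0, 0, 0, 0, 1],
  [0, 0, 0, 0, 0, 0, 1],
], newtons=50)

```text
clock: 12.15
ee_pos: [0.6182, 0.2427, 0.0731]
tcp_rot: [-0.103, 0.995, -0.0, 0.001]
wrist_force: [-0.8, -2.9, 5.6]
width: 0.0333
finger_force: 52.7
```

>>> send_rows([
  [0, 0, 0, 0, 0, 0, 1],
  [0, 0, 0, 0, 0, 0, 1],
  [0, 0, 0, 0, 0, 0, 1],
])

```text
clock: 12.45
ee_pos: [0.6182, 0.2427, 0.0731]
tcp_rot: [-0.103, 0.995, -0.0, 0.001]
wrist_force: [-0.4, -1.8, 5.8]
width: 0.0331
finger_force: 52.7
```

>>> send_rows([
  [0, 0, -0.006, 0, 0, 0, 1],
  [0, 0, -0.012, 0, 0, 0, 1],
  [0, 0, -0.012, 0, 0, 0, 1],
  [0, 0, -0.012, 0, 0, 0, 1],
  [0, 0, -0.012, 0, 0, 0, 1],
])

```text
clock: 12.95
ee_pos: [0.6181, 0.2427, 0.1259]
tcp_rot: [-0.103, 0.995, -0.0, 0.0]
wrist_force: [5.1, -1.4, -6.6]
width: 0.0329
finger_force: 51.2
```

>>> send_rows([
  [0, 0, -0.012, 0, 0, 0, 1],
  [0, 0, -0.012, 0, 0, 0, 1],
  [0, 0, -0.012, 0, 0, 0, 1],
  [0, 0, -0.012, 0, 0, 0, 1],
  [0, 0, -0.012, 0, 0, 0, 1],
])

```text
clock: 13.45
ee_pos: [0.6181, 0.2426, 0.1856]
tcp_rot: [-0.103, 0.995, -0.0, 0.0]
wrist_force: [6.3, -0.9, -8.5]
width: 0.0335
finger_force: 51.1
```

>>> send_rows([
  [0, 0, -0.006, 0, 0, 0, 1],
  [0, 0, -0.005, 0, 0, 0, 1],
  [0, 0, -0.003, 0, 0, 0, 1],
  [0, 0, 0, 0, 0, 0, 1],
  [0, 0, 0, 0, 0, 0, 1],
])

```text
clock: 13.95
ee_pos: [0.6181, 0.2426, 0.1993]
tcp_rot: [-0.103, 0.995, -0.0, 0.0]
wrist_force: [5.7, -1.5, -7.2]
width: 0.0332
finger_force: 51.1
```

Run:
```python
from h import *
box();snap('side','s5')
cv2.imwrite('pics/s5c.png',cv2.resize(cv2.imread('pics/s5.png')[60:200,210:350],None,fx=4,fy=4,interpolation=cv2.INTER_CUBIC))
```

```text
t 13.95 boxTCP [ -0.   -0.4 199.3] err [ 0.04 -0.04  0.02] w 0.0332 F [ 5.7 -1.5 -7.2] ff 51.1 [ 0.21  0.47  1.24 -0.    1.43 -1.57]
```

View pics/s5c.png

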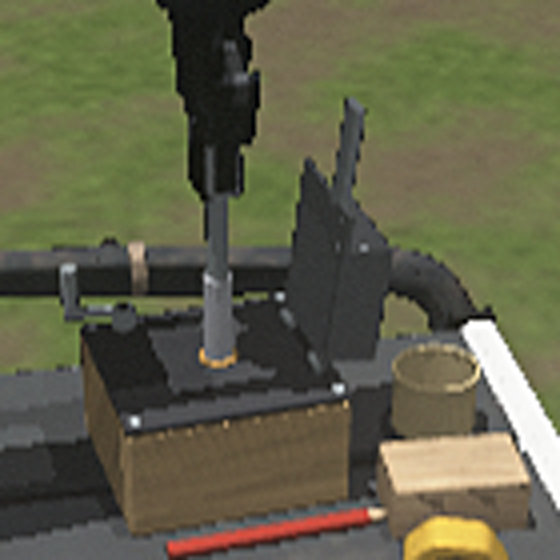

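The staff has risen about 126 mm in the grip, the cover is past upright and the latch is clear. I'll go up slightly until it meets the end stop.

>>> send_rows([
  [0, 0, -0.002, 0, 0, 0, 1],
  [0, 0, -0.002, 0, 0, 0, 1],
  [0, 0, -0.001, 0, 0, 0, 1],
  [0, 0, 0, 0, 0, 0, 1],
  [0, 0, 0, 0, 0, 0, 1],
])

```text
clock: 14.5
ee_pos: [0.618, 0.2426, 0.2032]
tcp_rot: [-0.103, 0.995, -0.0, -0.0]
wrist_force: [6.4, -2.0, -10.6]
width: 0.0328
finger_force: 52.0
```

>>> send_rows([
  [0, 0, 0, 0, 0, 0, 1],
  [0, 0, 0, 0, 0, 0, 1],
  [0, 0, 0, 0, 0, 0, 1],
  [0, 0, 0, 0, 0, 0, 1],
  [0, 0, 0, 0, 0, 0, 1],
])

```text
clock: 15.0
ee_pos: [0.618, 0.2426, 0.2032]
tcp_rot: [-0.103, 0.995, -0.0, -0.0]
wrist_force: [8.0, -1.9, -10.3]
width: 0.033
finger_force: 52.0
```

```bash
python3 -c "
from h import *
box();snap('side','s6')
for f in('s5','s6'):
  print([pt(f,210+U/4,60+V/4)[2].round(3) for U,V in [(216,185),(216,195),(216,205)]])
print(ticket.hand_in())"
```

```text
t 15.0 boxTCP [-1.000e-01 -4.000e-01  2.032e+02] err [0.04 0.02 0.03] w 0.033 F [  8.   -1.9 -10.3] ff 52.0 [ 0.21  0.47  1.24 -0.    1.44 -1.57]
[np.float64(0.239), np.float64(0.228), np.float64(0.215)]
[np.float64(0.238), np.float64(0.222), np.float64(0.215)]
the job is handed in; nothing more can be done
None
```

I handed the job in at 15 s with the latch swung clear, the cover folded back past upright, and the staff held at its second stop (about 130 mm of rise, inferred from gripper travel) with the button squeezed; the result has not been reported.

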